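# Load the sample carrier through the reader's dust flap and raise the display

### The arm

A 6-joint arm with a two-finger parallel gripper is mounted at the origin on a cart in front of the work surface, level with it; the furniture and walls round the work are solid. World frame = base frame: x ahead of the robot, y to its left, z up, the work surface at z = 0. Lengths are in m, angles in degrees, forces in N, time in s.
With the tool pointing down it reaches from about 0.35 to 0.8 m from the base axis. Payload 7.3 kg.
Tool frame: the origin (TCP) lies at the very end of the fingers, on their centre line; the grasp point (between the pads) lies 19 mm behind it (robot.tcp_to_grasp is the distance from the TCP to the grasp point, in m); z points along the fingers, y is the line along which they close (so a half turn about z gives the same grasp; the last joint's range is limited). The gripper opens to 85 mm and grips with 20 to 120 N. Pads are 22 mm wide; open, the fingers measure 114 mm over their backs; the gripper's body (76 mm by 85 mm) begins 54 mm behind the grasp point. The pads swing forward as they close: fully open they stand 13 mm farther back than shut.
Start: joints at [-8.365, 19.595, 87.324, -0, 73.075, -8.365], TCP at [0.525, 0, 0.205] pointing down, gripper open.
Joint ranges: [-145.02, 145.02], [-44.19, 115.74], [2.07, 154.8], [-57.11, 237.11], [16.16, 152.29], [-177.93, 177.93]. Speed limits (degrees/s): [147.25, 147.25, 180, 180, 180, 180].

### API

Orientations are given as [roll, pitch, yaw] about the fixed x, y, z axes, in that order (R = Rz(yaw) Ry(pitch) Rx(roll)).
In Python, from plant import sensors, cams, robot gives the robot as it stands. The module is installed in compiled form; this text tells all that it offers.
- The arm moves only by the tool drive_tool, never from a script. Its argument "increments" is one flat list of numbers, 7 for each row, row after row: the shift along the tool's x, y, z in mm, then the turn, a rotation vector about the tool's x, y, z in rad, then the finger opening in mm, from 0 to 85.4. In form: [tx, ty, tz, rx, ry, rz, jaw, tx, ty, tz, rx, ry, rz, jaw, ...]. A call has 1 to 10 rows; each row shifts and turns the commanded pose from where the row before left it, along the tool's axes as they then stand; what a row does not reach is not made up. A row lasts 1/8 s, in which the tool goes at most 62.5 mm and 10.7 degrees, less where a joint would pass 70% of its speed; a pose out of reach is approached as far as the arm can. A call with a gripper value outside its range is refused whole. The fingers move at their own pace and stop on an object; "newtons" is the grip in N (left out, the last holds). Time passes only in rows, so rows that do not move let the fingers close. It gives the time, the measured TCP pose, the force and the opening at its end, in the units of the state.
- sensors.get_obs(): the state, without advancing time (a new reading comes with each control period).
- cams.get_image(name): name is "scene" or "side" or "wrist"; returns a dict with "color" (384x512x3 uint8, blue, green, red), "z_map" (384x512 float32, m along the optical axis (not along the pixel's ray), 0 where there is no reading), "fx", "fy", "cx", "cy" (pixels), "k1" (the pictures are not rectified: a ray, as slopes to the right and down, at radius r is drawn at 1 + k1 r^2 times it, then the intrinsics apply), "rvec" (rotation vector, rad) and "tvec" (3), from world to camera coordinates, as OpenCV has them. Camera axes: x right, y down, z forward; pixel columns grow to the right and rows downward; lengths in m; the calibration is good to about 2 mm. A picture is of the moment at which its call begins.
- robot.finish_job(): hands the job in, once; it reports no verdict.
The state is a dict: "time_s": time; "joint_pos": joint angles; "qvel": joint speeds; "effort": joint torques, N m; "ee_pos": TCP position; "tool_rot": TCP orientation; "ft_force": force on the tool from outside, world axes, zero at the start; "torque": the same for the moment, N m; "gripper_width": finger opening in m.
Only numpy, scipy, OpenCV 4.12 (cv2) and the standard library are available. Lean on these libraries where they do the work, as an engineer would, in place of code of your own. Each camera call takes 0.05 s, during which the arm holds its last target. There are 200 camera calls.

### The job

Pick up the sample carrier by its upright fin and push it, round nose first, along the apron and in through the reader's sprung dust flap until it is fully home against the end stop and the flap has dropped shut behind its cassette. Then take the reader's folded display by its grab bar, raise it to about 60 degrees from level and leave it standing there. Leave the beaker, the jar, the mouse and the pen where they are.

Things in the scene. Friction and masses are not known exactly. Their poses are not given: they have to be found in the camera images.
- reader: White bench reader, fixed: housing 140 mm wide (y), 150 deep (x), 58 high, rear part 90 high; an aluminium apron 96 wide, 6 thick runs 85 mm out in front and is also the slot's floor. Origin on the worktop under the middle of the front face; x points into the slot (loading direction), z up. Two low flared guide cheeks (20 mm high) stand on the apron, x = -26 to 0 mm, either side of the slot.
- slot (a point): Middle of the slot's sill: reader x = 0, y = 0, on the slot's floor, 6 mm above the worktop; axes as the reader's. The slot is 52 mm wide and 40 mm high above this floor; the end stop inside is at x = 100 mm. The guide cheeks are about 62 mm apart at their outer end and 50 mm at the slot.
- dust_flap (a joint): Steel dust flap in the slot, 50 mm wide, hinged along its top (reader x = 4, z = 44 mm); its lower edge hangs 9 mm above the slot's floor. 0 = shut, grows as it swings inward, to 1.4 rad. A light spring shuts it (1 to 4 N against a part pushed in). It drops shut over the carrier's thin stem once the cassette's rear end is more than about 32 mm inside the face.
- display (a joint): Angle of the display lid: 0 = folded down level, grows as its front edge rises, in rad (60 degrees = 1.05), to 2.0. The hinge is stiff (0.4 N m, 3 to 6 N at the bar) and stays where it is left. Hinge line along the reader's y at reader x = 115 mm, z = 88 mm.
- display_bar (a point): Middle of the display's grab bar: round steel bar 10 mm thick, parallel to the hinge, 105 mm from it, on two rods 46 mm either side of the middle. Folded down it is at reader x = 10, z = 88 mm, 30 mm above the housing. Can be gripped from above, a finger before and a finger behind it (34 mm free to the panel); it may turn between the fingers. Site axes turn with the display (reader's at 0).
- carrier_grip (a point): Loose sample carrier (80 to 170 g, 180 mm long): middle of its upright fin, 34 mm long (x), 10 thick (y), 5 to 62 mm above the underside; this point is 45 mm above it. x points to the round nose, z up. The fin's foot is 44 x 36 x 5 mm; a flat stem 16 wide, 5 thick leads to the grey cassette (44 wide, 26 high, x = 96 to 158 mm). Fully home, this point is at reader x = -58, y = 0, z = 51 mm.
- carrier_nose (a point): Foremost point of the carrier's cassette, 13 mm above the underside, 158 mm ahead of the fin's middle; the nose is half-round seen from above.
- beaker: Clear 100 ml beaker, 52 mm wide, 66 mm high, a bystander; origin under its centre.
- powder_jar: White jar with screw cap, 49 mm wide, 70 mm high, a bystander; origin under its centre.
- mouse: Grey computer mouse 121 x 60 x 34 mm, a bystander; origin under its centre.
- pen_red: White pen with a coloured cap, 142 mm long, 13 mm high, lying near the front edge, a bystander; origin under its middle.

How it is judged (in metres and radians):
On the way, in this order (a step that is already met when the one before it is completed fails the run):
1. the carrier's nose is in the slot and holds the flap open, the display still down (x of carrier_nose in the frame of reader above 0.02 m and y of carrier_nose in the frame of reader between -0.02 and 0.02 m and z of carrier_nose in the frame of reader below 0.045 m and value of joint dust_flap above 0.6 rad and value of joint display below 0.4 rad), for 0.1 s.
2. the carrier is fully home and the flap shut behind its cassette, the display still down (x of carrier_grip in the frame of reader above -0.066 m and y of carrier_grip in the frame of reader between -0.008 and 0.008 m and z of carrier_grip in the frame of reader below 0.056 m and angle between carrier_grip's own z axis and vertical below 0.1 rad and angle between the x axis of carrier_grip and the x axis of reader, either way round below 0.15 rad and value of joint dust_flap below 0.1 rad and value of joint display below 0.4 rad), for 0.2 s.
3. the display is raised to about 60 degrees, the carrier still home (x of carrier_grip in the frame of reader above -0.066 m and y of carrier_grip in the frame of reader between -0.008 and 0.008 m and z of carrier_grip in the frame of reader below 0.056 m and angle between carrier_grip's own z axis and vertical below 0.1 rad and angle between the x axis of carrier_grip and the x axis of reader, either way round below 0.15 rad and value of joint dust_flap below 0.1 rad and value of joint display between 0.87 and 1.22 rad), for 0.2 s.
At the end, for the whole second after the job is handed in: The carrier lies flat on the reader's floor with its nose within 8 mm of the end stop, centred within 8 mm and straight within 0.15 rad; the flap is shut (below 0.1 rad); the display stands still between 50 and 70 degrees (0.87 to 1.22 rad) with nothing holding it (all of step 3 and velocity of joint display between -0.05 and 0.05 rad/s); the robot touches nothing.
It fails at once if a bystander (beaker, jar, mouse or pen) is moved by more than 30 mm (distance of any of beaker, powder_jar, mouse, pen_red from where it was at the start of the episode above 0.03 m).
It also fails if it takes over 58 s, if anything falls off the work surface, if the arm or the gripper's body presses on something with over 40 N, if the wrist force passes 120 N, or if a joint passes its speed limit or range.

## Working session

There is one attempt and no reset: what is moved stays moved. The work goes in short steps, Python scripts to look and compute and a tool call to move; the robot and the scene stay as the last step left them, time stands still between calls to the robot, and variables do not carry over. Pictures are saved under pics/ and viewed, on a budget of 10 in all, crops included, one or two more only if the job needs it, and the job is handed in when it is done.

Besides the shell and the picture viewer there is one more tool, called after "Call:" in YAML: its name, and indented under it one key for each argument. drive_tool: Moves the arm, as the interface text tells. Its arguments: {"type":"object","properties":{"increments":{"type":"array","items":{"type":"number"}},"newtons":{"type":"number"}},"required":["increments"]}

```bash
mkdir -p pics
cat > h.py <<'E'
import numpy as np, cv2
from plant import sensors, cams, robot
def K(d): return np.array([[d["fx"],0,d["cx"]],[0,d["fy"],d["cy"]],[0,0,1.]])
def pts(d):
    "world points for all pixels (H,W,3), nan where no depth"
    h,w=d["z_map"].shape; u,v=np.meshgrid(np.arange(w),np.arange(h))
    n=cv2.undistortPoints(np.stack([u,v],-1).reshape(-1,1,2).astype(np.float64),K(d),np.array([d["k1"],0,0,0,0.])).reshape(h,w,2)
    z=np.where(d["z_map"]>0,d["z_map"],np.nan)
    c=np.dstack([n*z[...,None],z]); R=cv2.Rodrigues(np.array(d["rvec"],float))[0]
    return (c-np.array(d["tvec"]).reshape(3))@R
E
python3 - <<'E'
from h import *
import pickle
ims={n:cams.get_image(n) for n in("scene","side","wrist")}
pickle.dump(ims,open("ims0.pkl","wb"))
a=np.hstack([ims["scene"]["color"],ims["side"]["color"]])
cv2.imwrite("pics/scene.png",cv2.resize(ims["scene"]["color"],(800,600)))
cv2.imwrite("pics/side.png",cv2.resize(ims["side"]["color"],(800,600)))
o=sensors.get_obs();print({k:np.round(v,4).tolist() for k,v in o.items()})
E
```

```text
{'time_s': 0.15, 'joint_pos': [-8.3661, 19.6284, 87.3637, -0.0017, 73.0744, -8.3633], 'qvel': [0.0158, -0.0388, -0.2353, -0.0282, -0.0064, 0.0351], 'effort': [0.0012, -43.3908, -24.6148, -0.0001, 0.0057, 0.0], 'ee_pos': [0.5247, 0.0001, 0.2041], 'tool_rot': [-179.934, -0.008, 89.9977], 'ft_force': [-0.4252, -0.3381, 0.035], 'torque': [-0.0128, 0.0089, -0.0046], 'gripper_width': 0.0851}
```

View pics/scene.png

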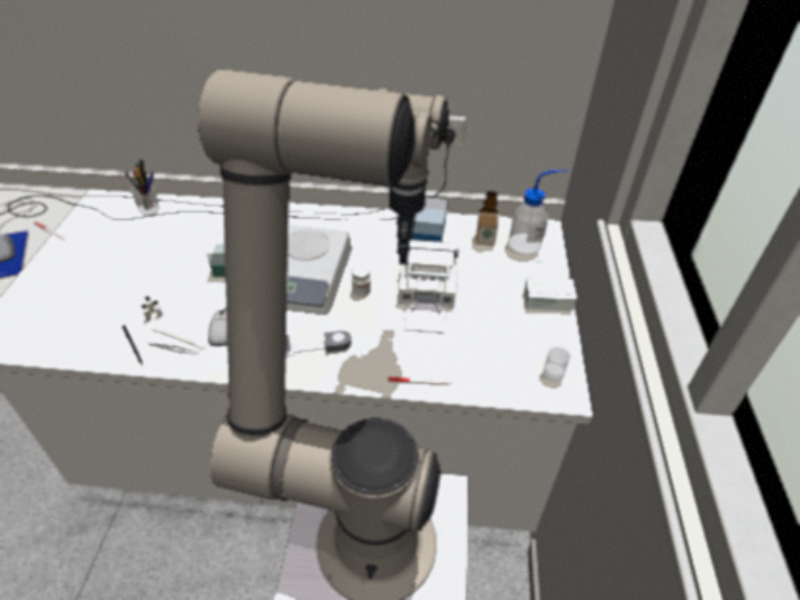

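View pics/side.png

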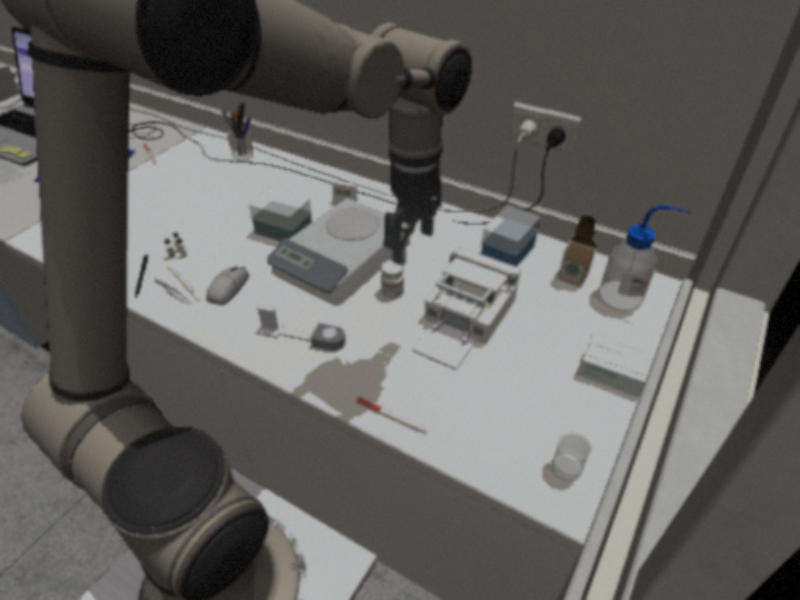

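The scene view shows the reader near (430,285) and the carrier near (320,342). In the side view the carrier's fin is at (268,320), its cassette at (328,335) and the apron at (445,345). Next I'll merge both depth maps into a top-down map.

Run:
```python
from h import *
import pickle
ims=pickle.load(open("ims0.pkl","rb"))
S=800; W,H=800,600   # px/m 1000 ; u=(0.35-y)*1000*.., v=(0.95-x)
s=1000
out=np.zeros((600,800,3),np.uint8); hm=np.full((600,800),-1.)
for n in ("scene","side"):
    d=ims[n];sc=3
    p=pts(d);c=d["color"]
    ok=np.isfinite(p[...,2])&(p[...,2]>-.02)&(p[...,2]<.15)
    print(n,ok.sum(), d["fx"], d["k1"], np.nanmedian(p[...,2][ok]))
    P=p[ok];C=c[ok];u=((.4-P[:,1])*s).astype(int);v=((.95-P[:,0])*s).astype(int)
    m=(u>=2)&(u<798)&(v>=2)&(v<598)
    for i in np.where(m)[0][np.argsort(P[m][:,2])]:
        r=2
        b=out[v[i]-1:v[i]+2,u[i]-1:u[i]+2];h=hm[v[i]-1:v[i]+2,u[i]-1:u[i]+2]
        k=h<P[i,2];b[k]=C[i];h[k]=P[i,2]
for k in range(0,8): cv2.line(out,(k*100,0),(k*100,8),(0,0,255),2)
pic=np.vstack([out[100:]]);cv2.imwrite("pics/top.png",pic); np.save("hm.npy",hm)
```

```text
scene 61907 385.9303144271287 0.0021744824751217095 0.0016057751029497304
side 72018 377.00374640276215 -0.04078821084629062 0.0021031789049186355
```

View pics/top.png

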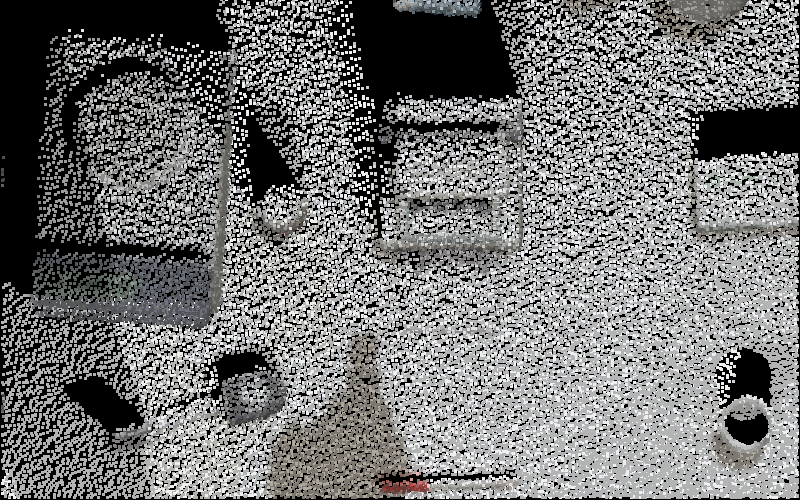

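The top map (x = 0.85 − v/1000, y = 0.4 − u/1000) shows these positions:
- **Reader:** the front face is at v≈246, with its centre at u≈452, so about (0.605, −0.052) with yaw near 0.
- **Carrier:** the fin is at (130,433), about (0.417, 0.27), and the cassette at (258,393), so its yaw is about −73°.
- **Jar and pen:** the jar is at (283,215). The pen is at v≈487.

I'll move above the carrier and look from there.

Call:
drive_tool:
  increments: [30,-13,-4,0,0,0,85,30,-13,-4,0,0,0,85,30,-13,-4,0,0,0,85,30,-13,-4,0,0,0,85,30,-13,-4,0,0,0,85,30,-13,-4,0,0,0,85,30,-13,-4,0,0,0,85,30,-13,-4,0,0,-0.15,85,0,0,0,0,0,-0.15,85,0,0,0,0,0,0,85]
  newtons: 40

```text
time_s: 1.4
ee_pos: [0.4207, 0.2402, 0.2364]
tool_rot: [-180.0, 0.0, 107.2]
ft_force: [0.0, 0.6, 0.6]
gripper_width: 0.0848
```

Run:
```python
from h import *
import pickle
d=cams.get_image("wrist");pickle.dump(d,open("w1.pkl","wb"))
p=pts(d)
a=d["color"].copy(); w0=pickle.load(open("ims0.pkl","rb"))["wrist"]["color"]
cv2.imwrite("pics/w1.png",np.vstack([cv2.resize(a,(400,300)),cv2.resize(w0,(400,300))]) if 0 else np.hstack([cv2.resize(a,(400,300)),cv2.resize(w0,(400,300))]))
P=p.reshape(-1,3);C=a.reshape(-1,3)
m=np.isfinite(P[:,2])
for lo,hi in((.02,.032),(.05,.07)):
    q=P[m&(P[:,2]>lo)&(P[:,2]<hi)]
    q=q[(q[:,0]<.52)&(q[:,0]>.37)&(q[:,1]>.05)&(q[:,1]<.35)]
    print(lo,len(q));
    if len(q)>5:
        r=cv2.minAreaRect((q[:,:2]*1000).astype(np.float32)); print(r, np.median(q,0))
```

```text
0.02 1256
((441.666748046875, 199.3584442138672), (43.98614501953125, 173.737548828125), 15.374663352966309) [0.45566793 0.14961165 0.02771409]
0.05 281
((422.8281555175781, 266.3805236816406), (10.005932807922363, 34.25992202758789), 15.318366050720215) [0.42240165 0.26780871 0.06328374]
```

View pics/w1.png

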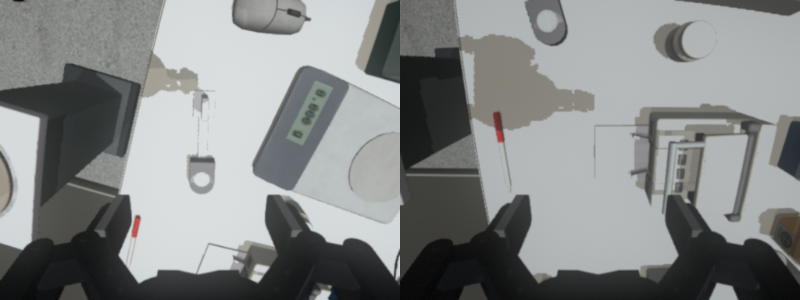

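From above, the fin's centre is at (0.4228, 0.2664) and the nose heading is −74.7°. The left half of the picture has the carrier at (200,100)–(200,175). The right half has the reader at (600–770, 110–220). I'll descend and grip, and measure the reader from the first wrist picture.

Call:
drive_tool:
  increments: [24.5,10,8,0,0,0.033,60,0,0,40,0,0,0,60,0,0,40,0,0,0,60,0,0,40,0,0,0,60,0,0,40,0,0,0,60,0,0,40,0,0,0,60,0,0,0,0,0,0,60,0,0,0,0,0,0,0,0,0,0,0,0,0,0,0,0,0,0,0,0,0]
  newtons: 50

```text
time_s: 2.7
ee_pos: [0.424, 0.2667, 0.03]
tool_rot: [179.9, -0.0, 105.3]
ft_force: [-1.6, -0.6, 8.3]
gripper_width: 0.0077
```

Run:
```python
from h import *
import pickle
print({k:np.round(v,4).tolist() for k,v in sensors.get_obs().items() if k in("ee_pos","tool_rot","gripper_width","ft_force")})
ims=pickle.load(open("ims0.pkl","rb"))
for n in("wrist","side","scene"):
    P=pts(ims[n]); q0=P.reshape(-1,3)
    q0=q0[(q0[:,0]>.5)&(q0[:,0]<.8)&(q0[:,1]>-.18)&(q0[:,1]<.06)]
    for lo,hi in((.004,.0095),(.054,.063),(.085,.097)):
        q=q0[(q0[:,2]>lo)&(q0[:,2]<hi)]
        g=np.zeros((300,240),np.uint8)
        g[((q[:,0]-.5)*1000).astype(int),((q[:,1]+.18)*1000).astype(int)]=255
        g=cv2.morphologyEx(g,cv2.MORPH_CLOSE,np.ones((5,5)))
        c=max(cv2.findContours(g,0,2)[0],key=cv2.contourArea,default=None)
        if c is not None:
            r=cv2.minAreaRect(c); b=cv2.boxPoints(r); print(n,lo,len(q),np.round(r[1],0),round(r[2],1),'corners xy',np.round(np.c_[b[:,1]/1000+.5,b[:,0]/1000-.18],3).tolist())
```

```text
{'ee_pos': [0.424, 0.2667, 0.03], 'tool_rot': [179.8728, -0.0167, 105.2801], 'ft_force': [-1.5525, -0.5679, 8.3119], 'gripper_width': 0.0077}
wrist 0.004 4610 [88. 96.] 90.0 corners xy [[0.5199999809265137, -0.10100000351667404], [0.5199999809265137, -0.004999999888241291], [0.6079999804496765, -0.004999999888241291], [0.6079999804496765, -0.10100000351667404]]
wrist 0.054 5943 [147. 140.] 90.0 corners xy [[0.6019999980926514, -0.12200000137090683], [0.6019999980926514, 0.017999999225139618], [0.7490000128746033, 0.017999999225139618], [0.7490000128746033, -0.12200000137090683]]
wrist 0.085 4593 [100. 143.] 86.6 corners xy [[0.6600000262260437, -0.12600000202655792], [0.6520000100135803, 0.01600000075995922], [0.7519999742507935, 0.02199999988079071], [0.7599999904632568, -0.11999999731779099]]
side 0.004 662 [95. 96.] 90.0 corners xy [[0.5170000195503235, -0.10000000149011612], [0.5170000195503235, -0.004000000189989805], [0.6119999885559082, -0.004000000189989805], [0.6119999885559082, -0.10000000149011612]]
side 0.054 781 [ 54. 139.] 86.4 corners xy [[0.6029999852180481, -0.123000
[... 303 characters left out ...]
0075995922], [0.75, -0.12099999934434891]]
scene 0.004 334 [12.  8.] 45.0 corners xy [[0.5600000023841858, -0.026000000536441803], [0.5540000200271606, -0.019999999552965164], [0.5630000233650208, -0.012000000104308128], [0.5690000057220459, -0.017999999225139618]]
scene 0.054 454 [23. 46.] 69.8 corners xy [[0.6380000114440918, -0.07500000298023224], [0.621999979019165, -0.03200000151991844], [0.6430000066757202, -0.024000000208616257], [0.6589999794960022, -0.06800000369548798]]
scene 0.085 283 [24.  9.] 0.0 corners xy [[0.718999981880188, -0.11999999731779099], [0.7099999785423279, -0.11999999731779099], [0.7099999785423279, -0.09600000083446503], [0.718999981880188, -0.09600000083446503]]
```

The carrier is gripped. Next I'll fit the reader's edges for its yaw.

Run:
```python
from h import *
import pickle
d=pickle.load(open("ims0.pkl","rb"))["wrist"]
q0=pts(d).reshape(-1,3)
q0=q0[(q0[:,0]>.5)&(q0[:,0]<.8)&(q0[:,1]>-.18)&(q0[:,1]<.06)]
def edge(q,ax,sgn,lo,hi,nm):
    o=1-ax; bins=np.arange(lo,hi,.004); E=[]
    for b in bins:
        k=q[(q[:,o]>=b)&(q[:,o]<b+.004)]
        if len(k)>3: E.append([b+.002, (k[:,ax]*sgn).max()*sgn])
    E=np.array(E)
    for _ in range(3):
        f=np.polyfit(E[:,0],E[:,1],1); r=E[:,1]-np.polyval(f,E[:,0]); E=E[abs(r)<max(.0015,1.5*r.std())]
    print(nm,'slope deg %.2f mid %.4f at %.3f n%d'%(np.degrees(np.arctan(f[0])),np.polyval(f,E[:,0].mean()),E[:,0].mean(),len(E)))
A=q0[(q0[:,2]>.004)&(q0[:,2]<.0095)]; H=q0[(q0[:,2]>.054)&(q0[:,2]<.063)]
edge(A,1,1,.525,.575,'apron left y(x)');edge(A,1,-1,.525,.575,'apron right y(x)');edge(A,0,-1,-.09,-.015,'apron front x(y)')
edge(H,0,-1,-.12,.015,'housing front x(y)');edge(H,1,1,.61,.70,'hous left y(x)');edge(H,1,-1,.61,.70,'hous right')
B=q0[(q0[:,2]>.085)&(q0[:,2]<.098)&(q0[:,0]<.63)]
print('bar',len(B),B.mean(0),cv2.minAreaRect((B[:,:2]*1000).astype(np.float32)) if len(B) else '')
```

```text
apron left y(x) slope deg 0.14 mid -0.0048 at 0.553 n12
apron right y(x) slope deg 0.54 mid -0.1002 at 0.551 n13
apron front x(y) slope deg 0.18 mid 0.5202 at -0.052 n18
housing front x(y) slope deg -0.11 mid 0.6042 at -0.054 n31
hous left y(x) slope deg 0.34 mid 0.0180 at 0.656 n23
hous right slope deg 59.53 mid -0.0640 at 0.656 n14
bar 1 [ 0.6147089  -0.00276356  0.09788162] ((614.7089233398438, -2.763559103012085), (0.0, 0.0), 0.0)
```

Call:
drive_tool:
  increments: [0,0,-10,0,0,0,0,0,0,-20,0,0,0,0,0,0,-30,0,0,0,0,0,0,-30,0,0,0,0,0,0,0,0,0,0,0]
  newtons: 60

```text
time_s: 3.32
ee_pos: [0.4248, 0.2671, 0.1212]
tool_rot: [179.7, -0.0, 105.3]
ft_force: [-0.7, 0.1, -2.8]
gripper_width: 0.0076
```

Reader origin ≈ (0.6045, −0.0525), yaw ≈ 0.2°. I'll carry the carrier across in line with the apron, then turn it.

Call:
drive_tool:
  increments: [-20,-7,0,0,0,0,0,-33,-11,0,0,0,0,0,-33,-11,0,0,0,0,0,-33,-11,0,0,0,0,0,-33,-11,0,0,0,0,0,-33,-11,0,0,0,0,0,-33,-11,0,0,0,0,0,-33,-11,0,0,0,0,0,-33,-11,0,0,0,0,0,-20,-7,0,0,0,0,0]

```text
time_s: 4.58
ee_pos: [0.4043, -0.055, 0.1178]
tool_rot: [-179.9, -0.0, 105.2]
ft_force: [1.2, 0.2, -1.4]
gripper_width: 0.0072
```

Call:
drive_tool:
  increments: [0,0,0,0,0,-0.163,0,0,0,0,0,0,-0.163,0,0,0,0,0,0,-0.163,0,0,0,0,0,0,-0.163,0,0,0,0,0,0,-0.163,0,0,0,0,0,0,-0.163,0,0,0,0,0,0,-0.163,0,0,0,0,0,0,-0.163,0,0,0,0,0,0,0,0]

```text
time_s: 5.7
ee_pos: [0.4045, -0.0535, 0.1179]
tool_rot: [180.0, -0.1, 179.9]
ft_force: [-0.2, 0.2, -1.2]
gripper_width: 0.0075
```

Run:
```python
from h import *
import pickle
d=cams.get_image("wrist");s=cams.get_image("side")
pickle.dump((d,s),open("w2.pkl","wb"))
print({k:np.round(v,4).tolist() for k,v in sensors.get_obs().items() if k in("ee_pos","tool_rot","gripper_width","ft_force","joint_pos")})
cv2.imwrite("pics/w2.png",np.hstack([cv2.resize(d["color"],(400,300)),cv2.resize(s["color"][120:320,200:466],(400,300))]))
for n,D in(("w",d),("s",s)):
    P=pts(D).reshape(-1,3)
    P=P[(P[:,2]>.06)&(P[:,2]<.17)&(P[:,0]>.49)&(P[:,0]<.585)&(abs(P[:,1]+.0525)<.04)]
    print(n,len(P), P.min(0),P.max(0),np.median(P,0)) if len(P) else print(n,0)
    if len(P)>20: 
        Q=P[P[:,2]>np.percentile(P[:,2],50)-.004]; print(cv2.minAreaRect((Q[:,:2]*1000).astype(np.float32))); A=np.c_[Q[:,:2],np.ones(len(Q))]; print('plane',np.linalg.lstsq(A,Q[:,2],rcond=None)[0])
```

```text
{'joint_pos': [-18.3314, 13.4791, 111.7165, -0.0007, 54.8584, -108.1485], 'ee_pos': [0.4047, -0.0536, 0.1182], 'tool_rot': [179.9837, -0.0514, 179.8175], 'ft_force': [0.6135, -0.8333, -1.0852], 'gripper_width': 0.0076}
w 972 [ 0.49006768 -0.06598917  0.08868193] [ 0.50820374 -0.04293278  0.11640767] [ 0.49913772 -0.05412689  0.10539551]
((502.87054443359375, -54.440635681152344), (23.07412338256836, 10.52751636505127), 89.03715515136719)
plane [ 1.12377693 -0.02335045 -0.45301638]
s 228 [ 0.49007521 -0.07743927  0.08799506] [ 0.55893575 -0.03276532  0.11726721] [ 0.52309586 -0.06613317  0.11235112]
((527.451904296875, -54.95355224609375), (44.25028610229492, 62.966373443603516), 89.86809539794922)
plane [0.00739072 0.0050013  0.10973835]
```

View pics/w2.png

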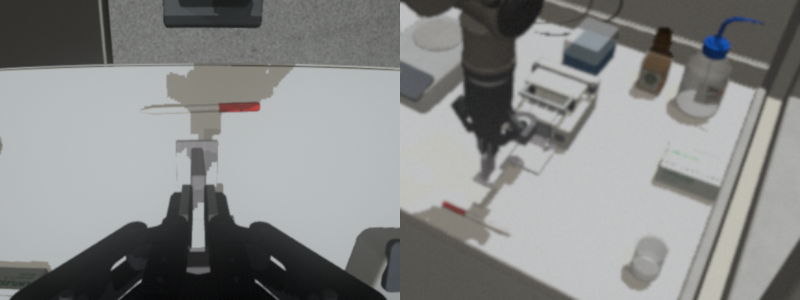

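The cassette hangs level, with its centre at y≈−0.055 and its nose near x 0.56, against the slot centre at −0.0525. I'll shift it +2 mm in y and lower it to just above the apron.

Call:
drive_tool:
  increments: [0,2,20,0,0,0,0,0,0,20,0,0,0,0,0,0,20,0,0,0,0,0,0,15,0,0,0,0,0,0,4,0,0,0,0,0,0,0,0,0,0,0,0,0,0,0,0,0,0]

```text
time_s: 6.68
ee_pos: [0.4056, -0.0519, 0.0401]
tool_rot: [-180.0, 0.1, 180.0]
ft_force: [0.3, 0.2, -1.3]
gripper_width: 0.0075
```

Run:
```python
from h import *
s=cams.get_image("side")
P0=pts(s).reshape(-1,3)
for nm,a,b,lo,hi in(("cassette top",.49,.575,.026,.045),("apron",.53,.60,.003,.010)):
    P=P0[(P0[:,2]>lo)&(P0[:,2]<hi)&(P0[:,0]>a)&(P0[:,0]<b)&(abs(P0[:,1]+.0525)<.06)]
    print(nm,len(P),np.percentile(P,[1,50,99],axis=0).round(4).tolist())
    if nm[0]=='c': print(cv2.minAreaRect((P[:,:2]*1000).astype(np.float32)))
cv2.imwrite("pics/s3.png",cv2.resize(s["color"][150:250,220:353],(798,600),interpolation=cv2.INTER_CUBIC))
```

```text
cassette top 167 [[0.4988, -0.0745, 0.0269], [0.5334, -0.056, 0.0356], [0.5604, -0.0316, 0.0387]]
((529.8382568359375, -52.85356140136719), (44.5479850769043, 63.127811431884766), 88.56741333007812)
apron 262 [[0.5311, -0.099, 0.0031], [0.5756, -0.0758, 0.0062], [0.5994, -0.0047, 0.0095]]
```

View pics/s3.png

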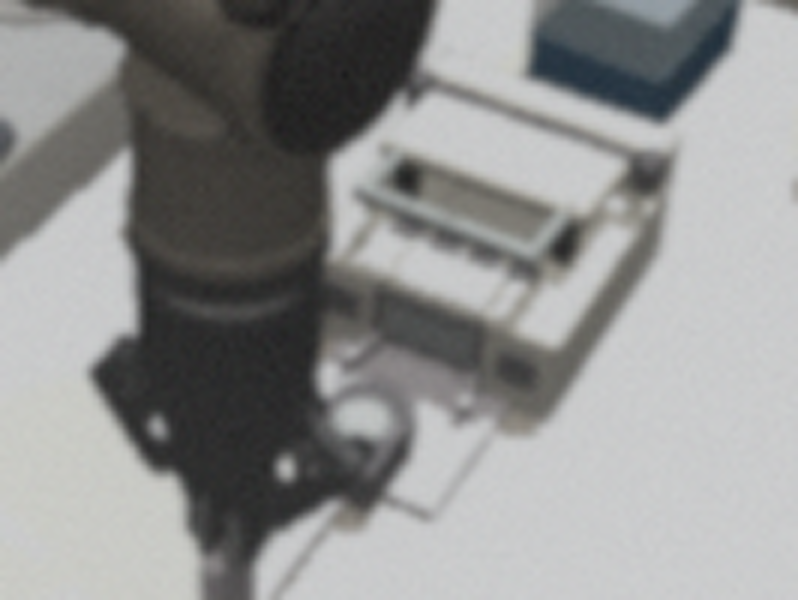

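The picture shows the cassette at (365,430), lined up with the cheeks at (355,355) and (465,410). Its centre is at y≈−0.0529 and it's about 3 mm above the apron. I'll lower it 1 mm and push in.

Call:
drive_tool:
  increments: [-8,0,1,0,0,0,0,-10,0,0,0,0,0,0,-10,0,0,0,0,0,0,-10,0,0,0,0,0,0,-10,0,0,0,0,0,0,-10,0,0,0,0,0,0,-10,0,0,0,0,0,0,-10,0,0,0,0,0,0,-10,0,0,0,0,0,0,0,0,0,0,0,0,0]

```text
time_s: 7.98
ee_pos: [0.4951, -0.052, 0.0388]
tool_rot: [-180.0, 0.2, -180.0]
ft_force: [3.0, 0.7, -2.2]
gripper_width: 0.0079
```

Call:
drive_tool:
  increments: [-10,0,0,0,0,0,0,-10,0,0,0,0,0,0,-10,0,0,0,0,0,0,-8,0,0,0,0,0,0,-6,0,0,0,0,0,0,-4,0,0,0,0,0,0,0,0,0,0,0,0,0]

```text
time_s: 8.85
ee_pos: [0.5421, -0.0519, 0.0389]
tool_rot: [-180.0, 0.1, -180.0]
ft_force: [0.7, 1.1, -1.3]
gripper_width: 0.0072
```

Call:
drive_tool:
  increments: [-1,0,1.5,0,0,0,0,-1,0,1,0,0,0,0,0,0,0,0,0,0,0]

```text
time_s: 9.22
ee_pos: [0.5433, -0.0518, 0.0362]
tool_rot: [-180.0, 0.0, -180.0]
ft_force: [-0.0, -0.7, -0.8]
gripper_width: 0.0075
```

Call:
drive_tool:
  increments: [-1.5,0,0,0,0,0,0,-1.5,0,0,0,0,0,0,0,0,0,0,0,0,0]

```text
time_s: 9.6
ee_pos: [0.5465, -0.0517, 0.0362]
tool_rot: [-180.0, 0.0, -180.0]
ft_force: [1.5, 0.7, 0.1]
gripper_width: 0.0073
```

Call:
drive_tool:
  increments: [-1.5,0,0.5,0,0,0,0,-1,0,0,0,0,0,0,0,0,0,0,0,0,0]

```text
time_s: 9.98
ee_pos: [0.5473, -0.0519, 0.036]
tool_rot: [-180.0, -0.2, -180.0]
ft_force: [-6.3, -1.2, 7.0]
gripper_width: 0.0074
```

The force readings show contact with the end stop (−6.3 N) and the floor (7 N). I'll release and rise.

Call:
drive_tool:
  increments: [0,0,0,0,0,0,45,0,0,0,0,0,0,45,0,0,0,0,0,0,45,0,0,-20,0,0,0,45,0,0,-30,0,0,0,45,0,0,-40,0,0,0,45,0,0,-40,0,0,0,45,20,0,-40,0,0,0,45,30,0,0,0,0,0,45,0,0,0,0,0,0,45]

```text
time_s: 11.22
ee_pos: [0.4976, -0.0516, 0.2063]
tool_rot: [-180.0, 0.0, 180.0]
ft_force: [-0.6, -0.7, -0.5]
gripper_width: 0.0449
```

Run:
```python
from h import *
import pickle
d=cams.get_image("wrist");s=cams.get_image("side")
pickle.dump((d,s),open("w4.pkl","wb"))
print({k:np.round(v,4).tolist() for k,v in sensors.get_obs().items() if k in("ee_pos","gripper_width","joint_pos")})
for n,D in(("w",d),("s",s)):
    P=pts(D).reshape(-1,3)
    P=P[(P[:,2]>.05)&(P[:,2]<.075)&(P[:,0]>.50)&(P[:,0]<.58)&(abs(P[:,1]+.0525)<.04)]
    if len(P)>3: print(n,len(P),np.percentile(P,[2,50,98],axis=0).round(4).tolist(),cv2.minAreaRect((P[:,:2]*1000).astype(np.float32)))
    Q=pts(D).reshape(-1,3);Q=Q[(Q[:,2]>.08)&(Q[:,2]<.1)&(Q[:,0]>.58)&(Q[:,0]<.64)&(abs(Q[:,1]+.0525)<.06)]
    if len(Q)>3: print('bar',n,len(Q),np.percentile(Q,[2,50,98],axis=0).round(4).tolist())
cv2.imwrite("pics/w4.png",np.hstack([cv2.resize(d["color"],(400,300)),cv2.resize(s["color"][150:250,220:353],(400,300),interpolation=cv2.INTER_CUBIC)]))
```

```text
{'joint_pos': [-14.6862, 17.0763, 90.8125, 0.0066, 72.0599, -104.694], 'ee_pos': [0.4991, -0.0518, 0.2057], 'gripper_width': 0.0448}
w 303 [[0.5293, -0.0573, 0.0533], [0.5426, -0.0529, 0.0692], [0.5625, -0.0485, 0.0709]] ((546.154052734375, -52.900970458984375), (34.00433349609375, 8.995359420776367), 0.09486763924360275)
bar w 11 [[0.6106, -0.0956, 0.0992], [0.6108, -0.07, 0.0999], [0.6367, -0.0315, 0.1]]
s 57 [[0.5267, -0.0579, 0.0516], [0.5388, -0.0545, 0.0649], [0.5574, -0.0473, 0.0723]] ((542.7230224609375, -52.38257598876953), (33.16587448120117, 11.067017555236816), 0.006519014947116375)
bar s 20 [[0.609, -0.1011, 0.0946], [0.6106, -0.055, 0.0985], [0.6358, -0.003, 0.0999]]
```

View pics/w4.png

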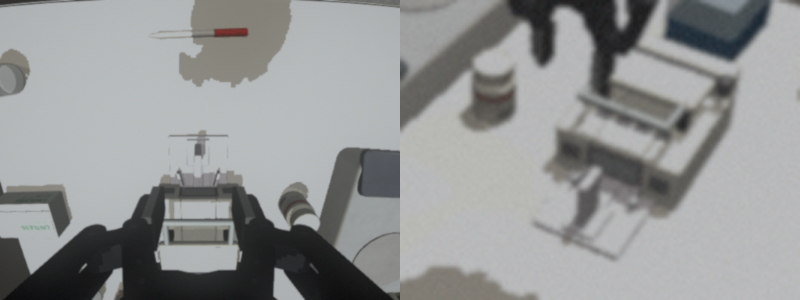

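The carrier is home: the fin is at x 0.546 (reader −58 mm), y −0.0529, and straight. The right half shows it on the apron at (585,210), with the bar at (630,108). Now I'll measure the bar properly.

Run:
```python
from h import *
import pickle
d,s=pickle.load(open("w4.pkl","rb")); w0=pickle.load(open("ims0.pkl","rb"))
for n,D in(("w4",d),("s4",s),("w0",w0["wrist"]),("s0",w0["side"])):
    Q=pts(D).reshape(-1,3);Q=Q[(Q[:,2]>.075)&(Q[:,2]<.15)&(Q[:,0]>.58)&(Q[:,0]<.74)&(abs(Q[:,1]+.0525)<.035)]
    h,xe=np.histogram(Q[:,0],np.arange(.58,.745,.006))
    print(n,[(round(float(a),3),int(c),round(float(np.median(Q[(Q[:,0]>=a)&(Q[:,0]<a+.006),2])),4)) for a,c in zip(xe,h) if c>2])
```

```text
w4 [(0.604, 63, 0.1027), (0.61, 487, 0.1053), (0.616, 89, 0.1057), (0.652, 574, 0.0996), (0.658, 244, 0.1023), (0.664, 231, 0.1017), (0.67, 200, 0.101), (0.676, 225, 0.1), (0.682, 221, 0.0995), (0.688, 206, 0.0988), (0.694, 207, 0.0982), (0.7, 184, 0.0976), (0.706, 84, 0.0965), (0.712, 33, 0.0952)]
s4 [(0.604, 17, 0.1028), (0.61, 54, 0.1033), (0.616, 5, 0.1033), (0.646, 6, 0.0973), (0.652, 71, 0.0984), (0.658, 27, 0.101), (0.664, 26, 0.1004), (0.67, 26, 0.0997), (0.676, 22, 0.0989), (0.682, 26, 0.0988), (0.688, 26, 0.0975), (0.694, 24, 0.0966), (0.7, 23, 0.0965), (0.706, 24, 0.0953), (0.712, 28, 0.0951), (0.718, 4, 0.093), (0.724, 16, 0.089), (0.73, 36, 0.0898), (0.736, 18, 0.0909)]
w0 [(0.604, 58, 0.1025), (0.61, 427, 0.1056), (0.616, 117, 0.1053), (0.652, 526, 0.1004), (0.658, 353, 0.1023), (0.664, 342, 0.1015), (0.67, 334, 0.1008), (0.676, 338, 0.1001), (0.682, 329, 0.0994), (0.688, 322, 0.0987), (0.694, 323, 0.0981), (0.7, 319, 0.0974), (0.706, 283, 0.0966), (0.712, 375, 0.0965), (0.718, 97, 0.0958), (0.724, 230, 0.0864), (0.73, 452, 0.0907), (0.736, 206, 0.0914)]
s0 [(0.604, 21, 0.1018), (0.61, 49, 0.1039), (0.616, 6, 0.103), (0.646, 7, 0.0988), (0.652, 70, 0.0978), (0.658, 26, 0.1011), (0.664, 25, 0.1004), (0.67, 25, 0.0997), (0.676, 25, 0.0991), (0.682, 29, 0.0982), (0.688, 21, 0.0974), (0.694, 27, 0.0966), (0.7, 27, 0.0963), (0.706, 16, 0.0949), (0.712, 33, 0.0948), (0.724, 13, 0.0874), (0.73, 33, 0.0896), (0.736, 22, 0.0895)]
```

The panel's slope shows the display resting at about 6.5°, with the bar's centre at about (0.614, −0.0525, 0.0995). I'll turn the tool so the fingers straddle the bar, then go above it.

Call:
drive_tool:
  increments: [0,0,0,0,0,0.157,30,0,0,0,0,0,0.157,30,0,0,0,0,0,0.157,30,0,0,0,0,0,0.157,30,0,0,0,0,0,0.157,30,0,0,0,0,0,0.157,30,0,0,0,0,0,0.157,30,0,0,0,0,0,0.157,30,0,0,0,0,0,0.157,30,0,0,0,0,0,0.158,30]

```text
time_s: 12.58
ee_pos: [0.4995, -0.0518, 0.2049]
tool_rot: [-180.0, -0.0, 89.7]
ft_force: [1.2, 0.3, 0.6]
gripper_width: 0.0302
```

Call:
drive_tool:
  increments: [0,25,0,0,0,0,30,0,30,0,0,0,0,30,0,30,10,0,0,0,30,0,30,20,0,0,0,30,0,0,20,0,0,0,30,0,0,0,0,0,0,30,0,0,0,0,0,0,30]

```text
time_s: 13.45
ee_pos: [0.6142, -0.0518, 0.156]
tool_rot: [180.0, 0.0, 90.0]
ft_force: [-0.2, 0.9, -0.5]
gripper_width: 0.0299
```

Run:
```python
from h import *
d=cams.get_image("side")
print({k:np.round(v,4).tolist() for k,v in sensors.get_obs().items() if k in("ee_pos","gripper_width","joint_pos","tool_rot")})
cv2.imwrite("pics/s5.png",cv2.resize(d["color"][110:240,200:373],(798,600),interpolation=cv2.INTER_CUBIC))
```

```text
{'joint_pos': [-11.9431, 31.3222, 76.1963, 0.0017, 72.3894, -11.9459], 'ee_pos': [0.6143, -0.0518, 0.1565], 'tool_rot': [179.9095, 0.0175, 90.0023], 'gripper_width': 0.0297}
```

View pics/s5.png

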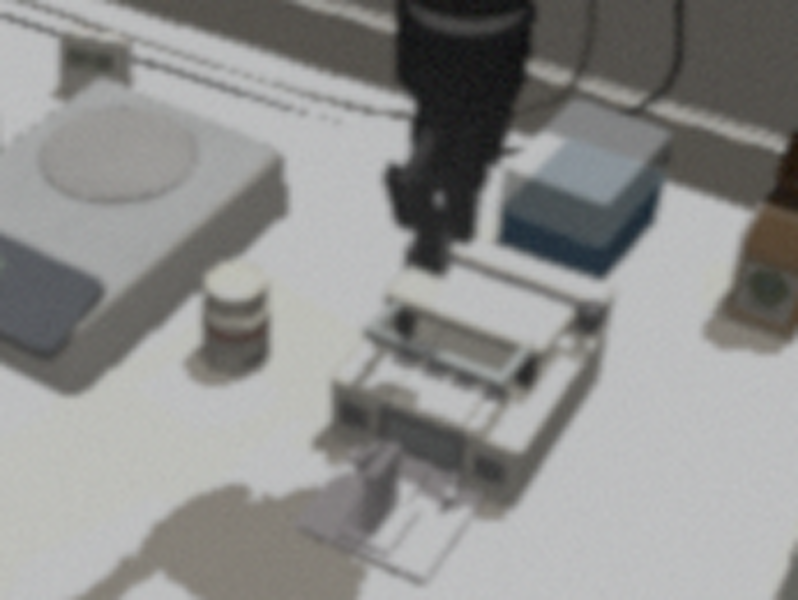

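The slot shows the grey flap shut at (420,435). The gripper at (430,250) is above the bar at (450,355). Descending to straddle it and close.

Call:
drive_tool:
  increments: [0,0,30,0,0,0,30,0,0,24,0,0,0,30,0,0,12,0,0,0,30,0,0,6,0,0,0,30,0,0,0,0,0,0,30]

```text
time_s: 14.12
ee_pos: [0.614, -0.0518, 0.0842]
tool_rot: [179.9, 0.0, 90.0]
ft_force: [-0.2, 0.3, 0.6]
gripper_width: 0.03
```

Call:
drive_tool:
  increments: [0,0,0,0,0,0,0,0,0,0,0,0,0,0,0,0,0,0,0,0,0,0,0,0,0,0,0,0]
  newtons: 30

```text
time_s: 14.62
ee_pos: [0.6137, -0.0518, 0.0838]
tool_rot: [180.0, 0.0, 90.0]
ft_force: [0.2, -0.3, 0.1]
gripper_width: 0.0002
```

The fingers closed on nothing, so I need to look.

Run:
```python
from h import *
d=cams.get_image("side");w=cams.get_image("wrist")
cv2.imwrite("pics/s6.png",np.hstack([cv2.resize(d["color"][130:220,230:350],(400,300),interpolation=cv2.INTER_CUBIC),cv2.resize(w["color"],(400,300))]))
for D in(d,w):
    Q=pts(D).reshape(-1,3);Q=Q[(Q[:,2]>.075)&(Q[:,2]<.2)&(Q[:,0]>.58)&(Q[:,0]<.74)&(abs(Q[:,1]+.0525)<.048)&(abs(Q[:,1]+.0525)>.02)]
    h,xe=np.histogram(Q[:,0],np.arange(.58,.745,.006))
    print([(round(float(a),3),int(c),round(float(np.median(Q[(Q[:,0]>=a)&(Q[:,0]<a+.006),2])),4)) for a,c in zip(xe,h) if c>2])
```

```text
[(0.604, 19, 0.102), (0.61, 41, 0.1037), (0.616, 7, 0.1033), (0.622, 5, 0.1021), (0.628, 5, 0.1009), (0.634, 8, 0.1011), (0.64, 6, 0.1), (0.646, 7, 0.0999), (0.652, 31, 0.0971), (0.658, 18, 0.0992), (0.664, 11, 0.1), (0.67, 12, 0.0992), (0.676, 12, 0.0999), (0.682, 8, 0.0986), (0.688, 10, 0.098), (0.694, 9, 0.0968), (0.7, 8, 0.0959), (0.706, 11, 0.0956), (0.712, 12, 0.0956), (0.724, 8, 0.0905), (0.73, 16, 0.0893), (0.736, 9, 0.0904)]
[(0.604, 32, 0.1025), (0.61, 591, 0.1059), (0.616, 405, 0.1052), (0.622, 119, 0.1041), (0.628, 118, 0.1033), (0.634, 102, 0.1027), (0.64, 110, 0.1019), (0.646, 105, 0.1013), (0.652, 754, 0.1012), (0.658, 666, 0.1023), (0.664, 708, 0.1015), (0.67, 755, 0.1008), (0.676, 803, 0.1001), (0.682, 822, 0.0995), (0.688, 840, 0.0988), (0.694, 819, 0.098), (0.7, 797, 0.0974), (0.706, 697, 0.0966), (0.712, 922, 0.0964), (0.718, 231, 0.0959), (0.724, 605, 0.0863), (0.73, 1050, 0.0907), (0.736, 497, 0.0915)]
```

View pics/s6.png

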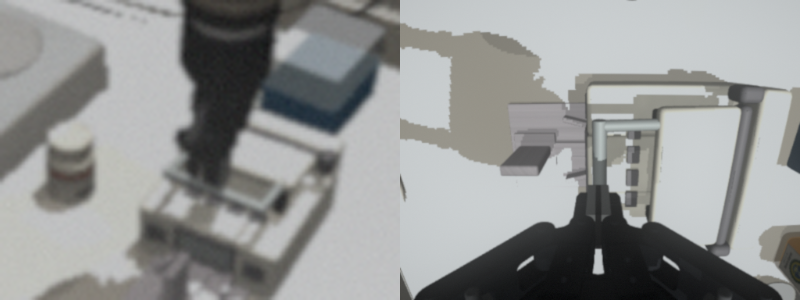

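In the wrist view the closed fingers at (598,215) are in line with the bar at (600,150). The bar may still be caught despite the zero width reading, so I'll test with a small lift.

Call:
drive_tool:
  increments: [0,0,-3,0,0,0,0,0,0,-3,0,0,0,0,0,0,0,0,0,0,0]

```text
time_s: 15.1
ee_pos: [0.6139, -0.0518, 0.0901]
tool_rot: [180.0, 0.0, 90.0]
ft_force: [0.6, 0.5, 0.2]
gripper_width: 0.0003
```

Run:
```python
from h import *
print({k:np.round(v,4).tolist() for k,v in sensors.get_obs().items() if k in("ee_pos","gripper_width","ft_force")})
w=cams.get_image("wrist")
for D in(w,):
    A=pts(D).reshape(-1,3);Q=A[(A[:,2]>.075)&(A[:,2]<.2)&(A[:,0]>.58)&(A[:,0]<.74)&(abs(A[:,1]+.0525)<.048)&(abs(A[:,1]+.0525)>.02)]
    P=Q[(Q[:,0]>.665)&(Q[:,0]<.71)];print('slope',np.polyfit(P[:,0],P[:,2],1)); B=Q[(Q[:,0]<.622)];print('bar',np.percentile(B,[2,50,98],axis=0).round(4).tolist())
    F=A[(abs(A[:,1]+.0525)<.02)&(A[:,0]>.58)&(A[:,0]<.65)&(A[:,2]>.1)&(A[:,2]<.2)]
    for z in np.arange(.1,.2,.01):
        f=F[(F[:,2]>=z)&(F[:,2]<z+.01)]
        if len(f)>5: print(round(z,2),len(f),np.percentile(f,[2,98],axis=0).round(3).tolist())
```

```text
{'ee_pos': [0.6139, -0.0518, 0.0901], 'ft_force': [0.6118, 0.4963, 0.2041], 'gripper_width': 0.0003}
slope [-0.11601147  0.17891615]
bar [[0.61, -0.0319, 0.1025], [0.6149, -0.0174, 0.1056], [0.6207, -0.0049, 0.1073]]
0.1 515 [[0.61, -0.05, 0.102], [0.62, -0.033, 0.107]]
0.12 315 [[0.602, -0.046, 0.122], [0.627, -0.041, 0.13]]
0.13 624 [[0.601, -0.046, 0.13], [0.627, -0.041, 0.14]]
0.14 753 [[0.601, -0.046, 0.14], [0.627, -0.041, 0.15]]
0.15 848 [[0.602, -0.063, 0.15], [0.626, -0.04, 0.16]]
0.16 2610 [[0.583, -0.061, 0.161], [0.645, -0.039, 0.17]]
0.17 5518 [[0.581, -0.061, 0.17], [0.649, -0.04, 0.18]]
0.18 3979 [[0.58, -0.062, 0.18], [0.649, -0.035, 0.19]]
0.19 3663 [[0.594, -0.053, 0.19], [0.65, -0.035, 0.2]]
```

Run:
```python
from h import *
import pickle
d=cams.get_image("wrist");pickle.dump(d,open("w7.pkl","wb"))
cv2.imwrite("pics/w7.png",cv2.resize(d["color"][150:330,140:380],(800,600),interpolation=cv2.INTER_CUBIC))
p=pts(d); 
for r in range(190,300,6): print(r,[tuple(p[r,c].round(3)) for c in (254,)])
```

```text
190 [(np.float64(0.614), np.float64(-0.022), np.float64(0.108))]
196 [(np.float64(0.614), np.float64(-0.026), np.float64(0.106))]
202 [(np.float64(0.614), np.float64(-0.029), np.float64(0.106))]
208 [(np.float64(0.614), np.float64(-0.033), np.float64(0.105))]
214 [(np.float64(0.614), np.float64(-0.036), np.float64(0.106))]
220 [(np.float64(0.614), np.float64(-0.04), np.float64(0.106))]
226 [(np.float64(0.614), np.float64(-0.044), np.float64(0.106))]
232 [(np.float64(0.614), np.float64(-0.047), np.float64(0.107))]
238 [(np.float64(0.614), np.float64(-0.042), np.float64(0.123))]
244 [(np.float64(0.614), np.float64(-0.042), np.float64(0.13))]
250 [(np.float64(0.614), np.float64(-0.041), np.float64(0.137))]
256 [(np.float64(0.614), np.float64(-0.042), np.float64(0.141))]
262 [(np.float64(0.614), np.float64(-0.042), np.float64(0.146))]
268 [(np.float64(0.614), np.float64(-0.042), np.float64(0.151))]
274 [(np.float64(0.614), np.float64(-0.042), np.float64(0.154))]
280 [(np.float64(0.614), np.float64(-0.045), np.float64(0.155))]
286 [(np.float64(0.614), np.float64(-0.047), np.float64(0.155))]
292 [(np.float64(0.614), np.float64(-0.05), np.float64(0.156))]
298 [(np.float64(0.614), np.float64(-0.054), np.float64(0.155))]
```

View pics/w7.png

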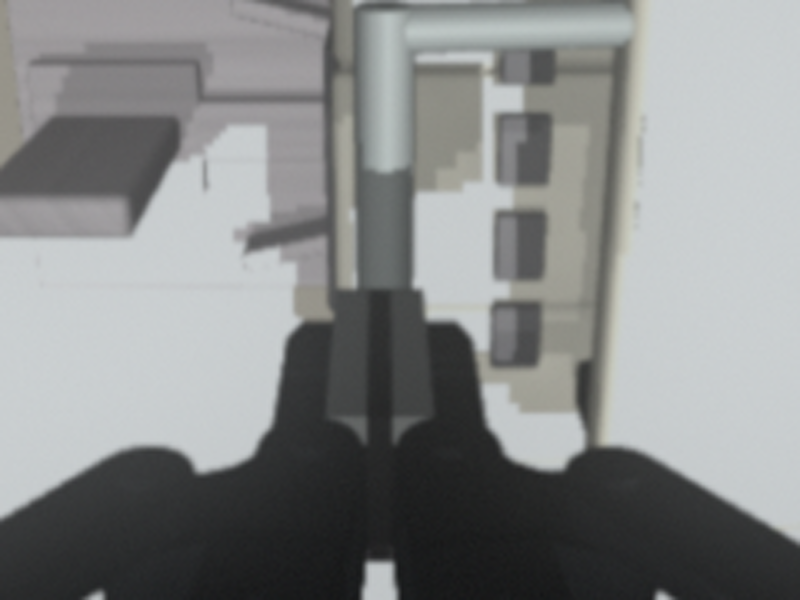

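The picture shows the closed fingertips at (380,300) lying above the bar, with the bar running on beneath them. The ray geometry puts the visible tips at z≈0.12, although the TCP reads 0.090, so the real reach is about 28 mm short of the TCP. I'll check the robot's constant, then go deeper. The housing top at 0.058 leaves room either way.

```bash
python3 -c "
from plant import robot,sensors
print(robot.tcp_to_grasp,[a for a in dir(robot) if a[0]!='_'])"
```

```text
0.0187 ['IKError', 'finish_job', 'tcp_to_grasp']
```

Call:
drive_tool:
  increments: [0,1,0,0,0,0,30,0,0,0,0,0,0,30,0,0,0,0,0,0,30,0,0,6,0,0,0,30,0,0,6,0,0,0,30,0,0,6,0,0,0,30,0,0,6,0,0,0,30,0,0,4,0,0,0,30,0,0,0,0,0,0,30]

```text
time_s: 16.32
ee_pos: [0.6145, -0.0517, 0.0612]
tool_rot: [-180.0, -0.0, 90.0]
ft_force: [-0.1, 0.3, -0.3]
gripper_width: 0.0301
```

Call:
drive_tool:
  increments: [0,0,0,0,0,0,0,0,0,0,0,0,0,0,0,0,0,0,0,0,0,0,0,0,0,0,0,0]

```text
time_s: 16.82
ee_pos: [0.6147, -0.0518, 0.0619]
tool_rot: [180.0, 0.0, 90.0]
ft_force: [-0.8, 0.1, 1.3]
gripper_width: 0.0088
```

Run:
```python
from h import *
d=cams.get_image("wrist")
p=pts(d)
print([(r,)+tuple(p[r,c].round(3).tolist()) for r in range(190,290,8) for c in (254,)])
```

```text
[(190, 0.615, -0.013, 0.107), (198, 0.615, -0.017, 0.106), (206, 0.615, -0.02, 0.107), (214, 0.615, -0.024, 0.107), (222, 0.615, -0.028, 0.106), (230, 0.615, -0.032, 0.107), (238, 0.615, -0.036, 0.106), (246, 0.615, -0.041, 0.106), (254, 0.615, -0.045, 0.106), (262, 0.615, -0.049, 0.106), (270, 0.615, -0.054, 0.106), (278, 0.615, -0.057, 0.108), (286, 0.615, -0.063, 0.107)]
```

The bar is now gripped (width 8.8 mm). Raising along the arc, first half.

Call:
drive_tool:
  increments: [0,1.2,-6.6,0,0,0,0,0,1.2,-6.7,0,0,0,0,0,2,-6.1,0,0,0,0,0,1.9,-6.1,0,0,0,0,0,2.6,-5.9,0,0,0,0,0,2.7,-5.8,0,0,0,0,0,3.3,-5.5,0,0,0,0,0,3.4,-5.4,0,0,0,0,0,0,0,0,0,0,0]
  newtons: 45

```text
time_s: 18.0
ee_pos: [0.6321, -0.0517, 0.1109]
tool_rot: [-179.9, 0.0, 90.0]
ft_force: [-8.7, -0.5, 1.5]
gripper_width: 0.0076
```

```bash
cat > lid.py <<'E'
from h import *
print({k:np.round(v,4).tolist() for k,v in sensors.get_obs().items() if k in("ee_pos","gripper_width","ft_force","time_s")})
for n in("wrist","side"):
    A=pts(cams.get_image(n)).reshape(-1,3)
    Q=A[(A[:,0]>.6)&(A[:,0]<.72)&(abs(A[:,1]+.0525)<.05)&(abs(A[:,1]+.0525)>.025)&(A[:,2]>.1)&(A[:,2]<.2)]
    B=[]
    for z in np.arange(.1,.2,.008):
        k=Q[(Q[:,2]>=z)&(Q[:,2]<z+.008)]
        if len(k)>4:B.append((round(float(z+.004),3),len(k),round(float(np.median(k[:,0])),4)))
    print(n,B)
    F=A[(A[:,2]>.055)&(A[:,2]<.073)&(A[:,0]>.50)&(A[:,0]<.58)&(abs(A[:,1]+.0525)<.03)]
    if len(F)>4: print('fin',len(F),cv2.minAreaRect((F[:,:2]*1000).astype(np.float32)))
E
python3 lid.py
```

```text
{'time_s': 18.0, 'ee_pos': [0.6321, -0.0517, 0.1109], 'ft_force': [-8.7174, -0.5264, 1.5439], 'gripper_width': 0.0076}
wrist [(0.104, 897, 0.708), (0.112, 939, 0.6966), (0.12, 975, 0.6843), (0.128, 1520, 0.6695), (0.136, 328, 0.6561), (0.144, 422, 0.6431), (0.152, 1855, 0.6325)]
fin 747 ((546.5324096679688, -52.610206604003906), (9.364018440246582, 34.02918243408203), 89.03335571289062)
side [(0.104, 6, 0.7082), (0.112, 6, 0.6929), (0.12, 9, 0.6804), (0.128, 20, 0.6654), (0.136, 6, 0.6524), (0.144, 17, 0.6271), (0.152, 41, 0.6301)]
fin 52 ((543.8515625, -51.944095611572266), (34.29157638549805, 10.656638145446777), 0.7449085712432861)
```

The display follows the bar, now at about 33°, and the carrier is unmoved. Second half.

Call:
drive_tool:
  increments: [0,3.5,-5.3,0,0,0,0,0,4,-5.1,0,0,0,0,0,4.4,-4.6,0,0,0,0,0,4.5,-4.4,0,0,0,0,0,4.3,-3.5,0,0,0,0,0,4.3,-3.3,0,0,0,0,0,3.8,-2.7,0,0,0,0,0,3.8,-2.6,0,0,0,0,0,0,0,0,0,0,0]

```text
time_s: 19.23
ee_pos: [0.6648, -0.0516, 0.1438]
tool_rot: [-180.0, 0.0, 90.0]
ft_force: [-10.0, 0.0, 7.0]
gripper_width: 0.0078
```

```bash
python3 lid.py
```

```text
{'time_s': 19.225, 'ee_pos': [0.6648, -0.0516, 0.1438], 'ft_force': [-9.9603, 0.0136, 7.0148], 'gripper_width': 0.0078}
wrist [(0.104, 192, 0.7169), (0.112, 259, 0.7126), (0.12, 293, 0.7077), (0.128, 328, 0.7029), (0.136, 351, 0.6982), (0.144, 871, 0.6894), (0.152, 128, 0.6859), (0.16, 108, 0.6801), (0.168, 116, 0.6755), (0.176, 187, 0.671), (0.184, 1699, 0.6648)]
fin 624 ((546.6455688476562, -53.1319465637207), (33.96506118774414, 10.238482475280762), 0.42829009890556335)
side [(0.104, 15, 0.7013), (0.112, 13, 0.6971), (0.12, 17, 0.6913), (0.128, 14, 0.686), (0.136, 24, 0.683), (0.144, 43, 0.6834), (0.152, 7, 0.6794), (0.16, 7, 0.6723), (0.168, 7, 0.668), (0.176, 21, 0.6606), (0.184, 38, 0.6618)]
fin 48 ((543.4194946289062, -52.15999984741211), (10.541370391845703, 32.725894927978516), 88.9096908569336)
```

The lid is at about 57.5°. Releasing and withdrawing straight up.

Call:
drive_tool:
  increments: [0,-0.5,0.5,0,0,0,30,0,0,0,0,0,0,30,0,0,0,0,0,0,30,0,0,-10,0,0,0,30,0,0,-20,0,0,0,30,0,0,-30,0,0,0,30,0,-25,-30,0,0,0,30,0,-30,0,0,0,0,30,0,-30,0,0,0,0,30,0,0,0,0,0,0,30]

```text
time_s: 20.58
ee_pos: [0.5791, -0.0517, 0.2322]
tool_rot: [179.9, 0.0, 90.0]
ft_force: [1.0, -0.7, 1.0]
gripper_width: 0.0296
```

```bash
python3 lid.py
python3 - <<'E'
from h import *
d=cams.get_image("side");w=cams.get_image("wrist")
cv2.imwrite("pics/s8.png",np.hstack([cv2.resize(d["color"][100:250,210:410],(400,300),interpolation=cv2.INTER_CUBIC),cv2.resize(w["color"],(400,300))]))
E
```

```text
{'time_s': 20.575, 'ee_pos': [0.5791, -0.0517, 0.2322], 'ft_force': [0.9681, -0.6837, 0.9536], 'gripper_width': 0.0296}
wrist [(0.104, 43, 0.7172), (0.112, 55, 0.7126), (0.12, 58, 0.7074), (0.128, 69, 0.7026), (0.136, 66, 0.6975), (0.144, 430, 0.6885), (0.152, 62, 0.6861), (0.16, 32, 0.6804), (0.168, 29, 0.6763), (0.176, 59, 0.6605), (0.184, 725, 0.6637)]
fin 340 ((546.3438110351562, -53.2191276550293), (33.92291259765625, 10.371302604675293), 0.10090517997741699)
side [(0.104, 15, 0.7017), (0.112, 17, 0.6973), (0.12, 16, 0.6916), (0.128, 19, 0.6871), (0.136, 18, 0.6822), (0.144, 46, 0.6833), (0.152, 8, 0.6783), (0.16, 8, 0.6729), (0.168, 5, 0.6673), (0.176, 21, 0.6618), (0.184, 24, 0.6624)]
fin 51 ((543.7058715820312, -52.569915771484375), (10.142597198486328, 35.08675003051758), 87.87842559814453)
```

View pics/s8.png

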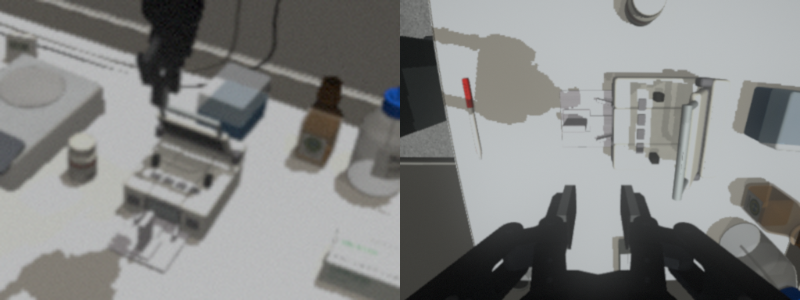

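The display stands at (200,135) at about 57°, the carrier is home at (150,240), and the gripper is clear. One last numeric check on the flap, then hand in.

Run:
```python
from h import *
A=pts(cams.get_image("side")).reshape(-1,3)
Q=A[(A[:,2]>.018)&(A[:,2]<.046)&(A[:,0]>.585)&(A[:,0]<.71)&(abs(A[:,1]+.0525)<.02)]
for z in np.arange(.018,.046,.007):
    k=Q[(Q[:,2]>=z)&(Q[:,2]<z+.007)]; print(round(z,3),len(k),np.percentile(k[:,0],[10,50,90]).round(4) if len(k) else '')
x=np.median(Q[Q[:,2]<.03,0]); print(x)
if x<.618: robot.finish_job(); print("handed in")
```

```text
0.018 20 [0.6046 0.6061 0.6077]
0.025 18 [0.6043 0.6056 0.6072]
0.032 20 [0.6047 0.6056 0.6075]
0.039 15 [0.6032 0.6048 0.6064]
0.6059437270750315
the job is handed in; nothing more can be done
handed in
```

The job is handed in at about 21 s of the 58 s allowed, and it reports no verdict. The carrier is fully home with the flap shut behind its cassette. The display stands at about 57–58° with nothing holding it.

**Last checks**
- **Carrier:** the fin is at reader x ≈ −58 mm, centred within about 1 mm and straight to about 1°. I pushed until the wrist force showed contact with the end stop (−6.3 N) and the floor.
- **Flap:** the side camera's depth shows it as a vertical plane about 1.5 mm behind the front face, so it reads as shut.
- **Display:** the panel's slope gave about 57.5° before release. The wrist camera's panel points below z = 0.17 m, and the side camera's throughout, were unchanged within about 1 mm after it. The gripper is clear, with wrist force near zero.
- **Bystanders:** I only checked these by eye. The jar and pen looked undisturbed in the last pictures, and nothing went near the beaker or mouse.

**What failed or disagreed**
- **First grip on the bar missed:** the fingers closed on nothing. The camera showed the fingertips about 28 mm higher than the reported tool point suggests. I went about 22 mm deeper and the second grip held. I did not find the cause.
- **Display not level at the start:** it sat at about 6.5° rather than 0, which is still below the 0.4 rad limit.
- **Cameras disagree slightly:** the side and wrist cameras differ by about 3 mm on the fin's x position. By the side camera alone it would be at −61 mm, still inside the −66 mm limit.

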